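# Turn over the leaf of the thimble display book

## Task

Turn the wooden leaf of the marble display book over its spine, so that it lies fully flat on the other side. Push it over with your fingertips only, easing it round without flicking it: never pinch the leaf between the fingers, do not lift the book or shove it along the shelf, and leave the ornaments around it where they stand.

Things in the scene. Friction and masses are not known exactly. Their poses are not given: they have to be found in the camera images.
- book: The display book: a loose but heavy (2.4 kg) white marble plinth, 130 mm along its x, 210 mm along its y, 34 mm high, with a brass spine along the middle of its top and one hinged wooden leaf. Origin at the centre of the underside; x runs along the spine (roughly away from the robot), y across it, z up. The leaf starts on the -y side and is to end on the +y side.
- spine (a point): Middle of the hinge axis, on the book at 42 mm above the plinth's underside; its axes are those of the book (x along the hinge).
- leaf (a joint): Leaf angle about the spine, rad: 0 = flat on the -y side of the book, 1.57 = upright, 3.14 (its stop) = flat on the +y side. Starts at 0.05 to 0.45. The hinge is stiff: the leaf stays at whatever angle it is left, does not fall by itself, and takes up to 0.17 N m to turn (1 to 2 N at the tab).
- tab_edge (a point): Centre of the outer edge of the thumb tab, at mid thickness. The tab, 50 mm wide, in the middle of the free edge of the leaf, reaches 150 mm from the hinge axis; the plinth only 105 mm, so that tab and free edge overhang it and a fingertip fits below. Axes move with the leaf: x along the spine, -y from spine to tab, z normal to the leaf (up at joint 0, down at 3.14).
- leaf_front: Face of the leaf that is on top at joint 0. The leaf is a rigid mahogany board 124 mm along the spine, reaching 125 mm from the hinge axis (150 mm at the tab), 8 mm thick, tab too: 4 mm to each side of the plane through the axis. Origin on the hinge axis, axes as tab_edge.
- leaf_back: Opposite face of the leaf, underneath at joint 0 and on top at joint 3.14. Origin and axes as leaf_front.
- thimble_porcelain: bystander: lavender porcelain thimble, 24 mm across the foot, 30 mm tall, standing loose mouth down; origin at centre of underside
- thimble_brass: bystander: gilt brass thimble, 21 mm across the foot, 26 mm tall, standing loose mouth down; origin at centre of underside
- egg: bystander: small black onyx egg, 41 mm wide, 49 mm tall, standing loose on a small flat; origin at centre of underside
- bird: bystander: frosted crystal bird figure on a 40 mm round foot, about 85 mm long, 57 mm tall, loose; origin at centre of underside
- spoon_rest: bystander: low silver salt spoon rest, 72 mm dish with a short handle along its -x, 9 mm high, loose; origin at centre of the dish underside
- needle_box: bystander: small wooden needle box 48 x 36 x 31 mm high, loose; origin at centre of underside

How it is judged:
By the outcome, as a careful person would: the job done as asked, in the order asked, and still so for the second after the job is handed in, with the robot touching nothing.
It also fails if it takes over 45 s, if anything falls off the work surface, if the arm or the gripper's body presses on something with over 40 N, if the wrist force passes 120 N, or if a joint passes its speed limit or range.

## Robot

A 6-joint arm with a two-finger parallel gripper is mounted at the origin on the work surface. World frame = base frame: x ahead of the robot, y to its left, z up, the work surface at z = 0. Lengths are in m, angles in rad, forces in N, time in s.
With the tool pointing down it reaches from about 0.375 to 0.9 m from the base axis. Payload 3.1 kg.
Tool frame: the origin (TCP) lies at the very end of the fingers, on their centre line; the grasp point (between the pads) lies 19 mm behind it; z points along the fingers, y is the line along which they close (so a half turn about z gives the same grasp; the last joint's range is limited). The gripper opens to 85 mm and grips with 20 to 120 N. Pads are 22 mm wide; open, the fingers measure 114 mm over their backs; the gripper's body (76 mm by 85 mm) begins 54 mm behind the grasp point. The pads swing forward as they close: fully open they stand 13 mm farther back than shut.
Start: joints at [-1.389, 0.527, 1.433, -0, 1.181, -0.178], TCP at [0.22, -0.585, 0.231] pointing down, gripper open.
Joint ranges: [-3.08, 3.08], [-0.75, 2.2], [0.22, 2.44], [-1.43, 4.57], [0, 2.65], [-2.85, 2.85]. Speed limits (rad/s): [2.79, 2.79, 3.14, 3.14, 3.14, 3.14].

## Interface

Orientations are given as a unit quaternion [x, y, z, w].
In Python, from station import manip gives the robot as it stands.
- The arm moves only by the shell command python3 -m handwheel 'ROWS' [FORCE]. ROWS is JSON, a list of rows, each a list of 7 numbers: the shift along the world's x, y, z in mm, then the turn, a rotation vector about the world's x, y, z in degrees, then the opening, from 0 (shut) to 1 (fully open). A call has exactly 10 rows; each row shifts and turns the commanded pose from where the row before left it; what a row does not reach is not made up. A row lasts 1/8 s, in which the tool goes at most 62.5 mm and 10.7 degrees, less where a joint would pass 70% of its speed; a pose out of reach is approached as far as the arm can. A call is refused whole if a number of a shift passes 62.5 or a number of a turn 10.7, either way. A call with a gripper value outside its range is refused whole. The fingers move at their own pace and stop on an object; FORCE is the grip in N (left out, the last holds). Time passes only in rows, so rows that do not move let the fingers close, or fill a call up. It gives the time, the measured TCP pose, the force, the opening and the grip force at its end, in the units of the state.
- manip.sense(): the state, without advancing time (a new reading comes with each control period).
- manip.snapshot(name): name is "side" or "top" or "wrist"; returns the picture (400x640x3 uint8, red, green, blue); there is no depth.
- manip.get_calibration(name): a dict with "K" (3x3 intrinsics, pixels), "k1" (the pictures are not rectified: a ray, as slopes to the right and down, at radius r is drawn at 1 + k1 r^2 times it, then the intrinsics apply), "rvec" (rotation vector, rad) and "tvec" (3), from world to camera coordinates, as OpenCV has them. Camera axes: x right, y down, z forward; pixel columns grow to the right and rows downward; lengths in m; the calibration is good to about 2 mm. A picture is of the moment at which its call begins: read the wrist's pose just before it. get_calibration takes no time and is no camera call; for the wrist camera it gives the pose at the moment of the call.
- manip.sign_off(): hands the job in; it is judged then, once.
The state is a dict: "t": time; "q": joint angles; "qd": joint speeds; "tau": joint torques, N m; "tcp_pos": TCP position; "tool_rot": TCP orientation; "force": force on the tool from outside, world axes, zero at the start; "ft_torque": the same for the moment, N m; "finger_gap": opening from 0.0 (shut) to 1.0 (fully open); "gripper_force": force on a finger pad.
Only numpy, scipy, OpenCV 4.12 (cv2) and the standard library are available. Lean on these libraries where they do the work, as an engineer would, in place of code of your own. Each camera call takes 0.05 s, during which the arm holds its last target. There are 200 camera calls.

## Working session

There is one attempt and no reset: what is moved stays moved. The work goes in short steps, Python scripts to look and compute and a shell command to move; the robot and the scene stay as the last step left them, time stands still between calls to the robot, and variables do not carry over. Pictures are saved under pics/ and viewed, at most 10 in all, crops included, and the job is handed in when it is done.

```bash
mkdir -p pics; python3 - <<'E'
from station import manip
import cv2
for n in("top","side"):
    im=manip.snapshot(n); cv2.imwrite(f"pics/{n}0.png",im[:,:,::-1])
    c=manip.get_calibration(n); print(n,c)
print(manip.sense())
E
```

```text
top {'K': array([[508.10408226,   0.        , 317.78624105],
       [  0.        , 508.10408226, 200.76181143],
       [  0.        ,   0.        ,   1.        ]]), 'k1': 0.03742638174073347, 'rvec': array([ 2.18806322, -2.19123878,  0.12992538]), 'tvec': array([0.05153306, 0.60341143, 1.05201978])}
side {'K': array([[399.72702174,   0.        , 313.85313066],
       [  0.        , 399.72702174, 203.41518418],
       [  0.        ,   0.        ,   1.        ]]), 'k1': -0.07840668613735653, 'rvec': array([ 2.30126148, -0.31289601,  0.16537142]), 'tvec': array([-0.54395066,  0.18464374,  0.51691163])}
{'t': 0.1, 'q': array([-1.38947979e+00,  5.28379668e-01,  1.43376098e+00,  2.24047491e-05,
        1.18140711e+00, -1.78498061e-01]), 'qd': array([ 0.00043667, -0.00175864, -0.00240632,  0.00022694,  0.00032741,
        0.00066957]), 'tau': array([-5.91236858e-04, -4.43306279e+01, -1.78585607e+01, -1.67719727e-04,
        3.88849454e-03,  2.61671414e-05]), 'tcp_pos': array([ 0.21998084, -0.58432693,  0.2304317 ]), 'tool_rot': array([ 9.83860577e-01,  1.78934092e-01,  8.98200161e-06, -9.77564121e-04]), 'force': array([0.46120038, 0.99084618, 0.38375481]), 'ft_torque': array([-0.02422774,  0.06362923,  0.00384651]), 'gripper_force': 0.0, 'finger_gap': 1.001454284909043}
```

View pics/top0.png

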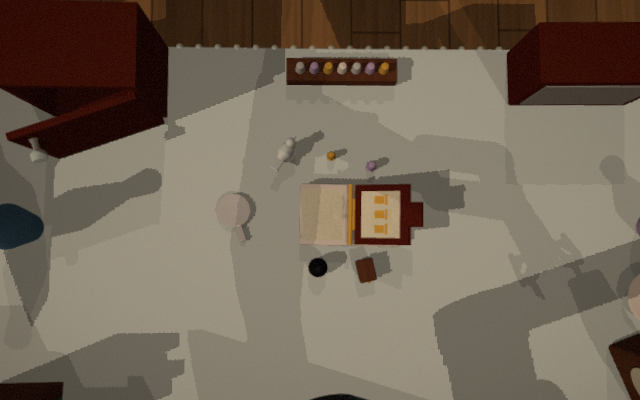

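View pics/side0.png

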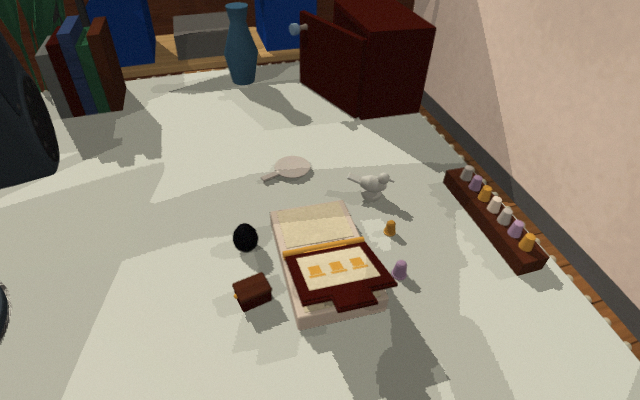

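The top view shows the plinth at cols 300–~405, the spine at col ~351 (rows 184–244), and the leaf on the right (-y) with its tab ending at col ~423, row 214. In the side view the tab's outer edge is around (340,310)–(378,303). I'll measure these next.

```bash
cat > h.py <<'E'
import numpy as np, cv2
from station import manip
def ray(c,uv):
    K=c["K"];d=(np.array(uv,float)-K[:2,2])/np.array([K[0,0],K[1,1]])
    u=d.copy()
    for _ in range(20): u=d/(1+c["k1"]*(u@u))
    R=cv2.Rodrigues(np.array(c["rvec"]))[0]
    return -R.T@np.array(c["tvec"]), R.T@np.r_[u,1]
def onz(c,uv,z):
    o,d=ray(c,uv); return o+d*(z-o[2])/d[2]
def tri(c1,a,c2,b):
    o,d=ray(c1,a);p,e=ray(c2,b)
    s=np.linalg.lstsq(np.c_[d,-e],p-o,rcond=None)[0]
    x,y=o+s[0]*d,p+s[1]*e
    return (x+y)/2,np.linalg.norm(x-y)
def proj(c,P):
    R=cv2.Rodrigues(np.array(c["rvec"]))[0];q=R@np.array(P)+np.array(c["tvec"]);u=q[:2]/q[2]
    return c["K"][:2,:2]@(u*(1+c["k1"]*(u@u)))+c["K"][:2,2]
E
python3 - <<'E'
from h import *
np.set_printoptions(precision=4,suppress=True)
T=manip.get_calibration("top");S=manip.get_calibration("side")
a=cv2.imread("pics/top0.png");b=cv2.imread("pics/side0.png")
cv2.imwrite("pics/cropA.png",np.hstack([cv2.resize(a[140:300,210:440],None,fx=3.4,fy=3.4,interpolation=2)[:540]]))
cv2.imwrite("pics/cropB.png",cv2.resize(b[150:340,225:425],None,fx=3.1,fy=3.1,interpolation=2))
h=cv2.cvtColor(a,cv2.COLOR_BGR2HSV)
m=cv2.inRange(h[180:250,343:358],(12,120,90),(35,255,255))
ys,xs=np.nonzero(m);xs+=343;ys+=180
l=np.polyfit(ys,xs,1);print("spine rows",ys.min(),ys.max(),"cols",np.polyval(l,[ys.min(),ys.max()]))
for y in(ys.min()-.5+.5,ys.max()+.5): print(onz(T,(np.polyval(l,y),y),.046))
for u in((300,184.5),(300,244.5)): print("plinth left",onz(T,u,.034))
for n,u,z in(("porc",(371,166),.015),("brass",(331,155.5),.013),("egg",(318,267),.025),("box",(366,270),.031),("bird",(286,150),.04)): print(n,onz(T,u,z))
print(tri(T,(423,203.5),S,(378,303)),tri(T,(423,226),S,(340,310)))
E
```

```text
spine rows 184 244 cols [351.1711 349.8537]
[ 0.6369 -0.0187  0.046 ]
[ 0.5108 -0.0149  0.046 ]
plinth left [0.6372 0.0883 0.034 ]
plinth left [0.5111 0.0883 0.034 ]
porc [ 0.6799 -0.065   0.015 ]
brass [0.7031 0.0214 0.013 ]
egg [0.464  0.0506 0.025 ]
box [ 0.4577 -0.0496  0.031 ]
bird [0.7097 0.1178 0.04  ]
(array([ 0.5947, -0.1588,  0.0928]), np.float64(0.005671527389567115)) (array([ 0.5487, -0.1569,  0.0942]), np.float64(0.003537663807777406))
```

View pics/cropB.png

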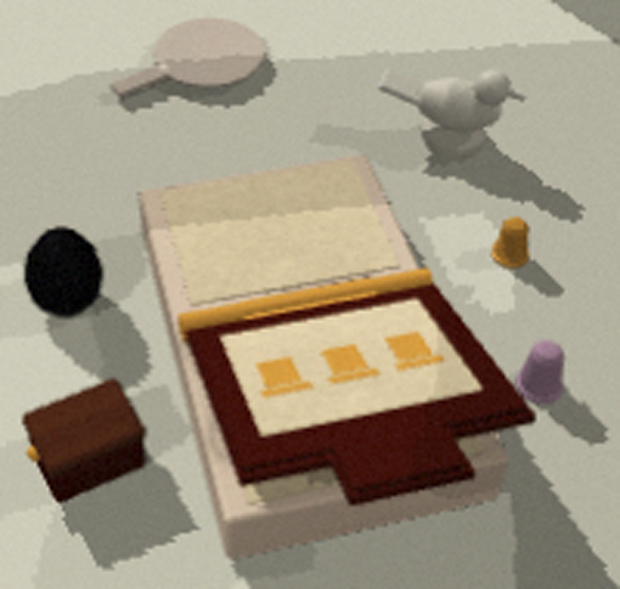

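View pics/cropA.png

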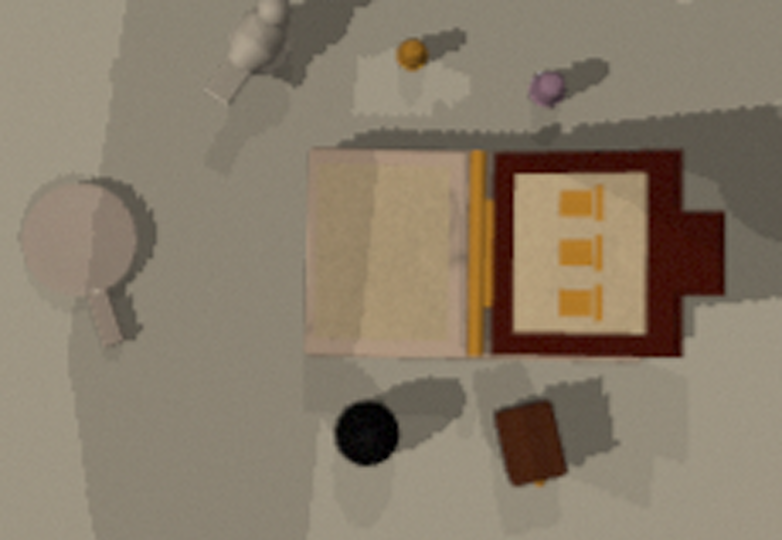

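Measured:
- **Spine:** centre at about (0.574, -0.017, 0.042), yaw about 0.
- **Tab edge:** about (0.572, -0.158, 0.093). That gives radius 0.150 as specified and a leaf angle of about 20°.

Next I'll approach from the -y side with the fingers shut, tilting the tool so it points towards +y.

```bash
python3 -m handwheel '[[35,30,0,0,0,-10.3,0],[35,30,0,0,0,-10.3,0],[35,30,0,0,0,0,0],[35,30,0,8,0,0,0],[35,30,0,8,0,0,0],[35,30,0,8,0,0,0],[35,30,0,8,0,0,0],[35,30,0,8,0,0,0],[35,30,0,8,0,0,0],[35,30,0,8,0,0,0]]' 30
python3 -m handwheel '[[0,0,0,4,0,0,0],[0,0,0,4,0,0,0],[0,0,0,4,0,0,0],[0,0,0,0,0,0,0],[0,0,0,0,0,0,0],[0,0,0,0,0,0,0],[0,0,0,0,0,0,0],[0,0,0,0,0,0,0],[0,0,0,0,0,0,0],[0,0,0,0,0,0,0]]'
python3 - <<'E'
from h import *
from scipy.spatial.transform import Rotation as R
s=manip.sense();print(s["q"].round(2),s["tcp_pos"].round(4));print(R.from_quat(s["tool_rot"]).as_matrix().round(3))
cv2.imwrite("pics/side1.png",manip.snapshot("side")[:,:,::-1])
E
```

```text
t: 1.35
tcp_pos: [0.5711, -0.2844, 0.231]
tool_rot: [0.882, -0.0, 0.0, -0.471]
force: [0.5, -0.3, -0.8]
finger_gap: 0.004
gripper_force: 0.0
t: 2.6
tcp_pos: [0.5701, -0.2849, 0.2313]
tool_rot: [0.829, 0.0, 0.0, -0.559]
force: [0.6, 0.7, -0.6]
finger_gap: -0.0
gripper_force: 0.0
[-0.92  0.96  1.04  0.72  2.11  0.7 ] [ 0.5701 -0.2849  0.2313]
[[ 1.     0.     0.   ]
 [ 0.    -0.375  0.927]
 [ 0.    -0.927 -0.375]]
```

```bash
python3 -m handwheel '[[0,0,-25,0,0,0,0],[0,0,-25,0,0,0,0],[0,0,-25,0,0,0,0],[0,0,-25,0,0,0,0],[0,0,-21,0,0,0,0],[0,15,-6,0,0,0,0],[0,15,-6,0,0,0,0],[0,15,-6,0,0,0,0],[0,15,-6,0,0,0,0],[0,0,0,0,0,0,0]]'
python3 - <<'E'
from h import *
print(manip.sense()["tcp_pos"])
a=manip.snapshot("side")[:,:,::-1];b=manip.snapshot("top")[:,:,::-1]
cv2.imwrite("pics/p2.png",np.hstack([cv2.resize(a[130:380,220:470],(400,400)),cv2.resize(b[100:300,300:500],(400,400))]))
E
```

```text
t: 3.9
tcp_pos: [0.5699, -0.223, 0.0864]
tool_rot: [0.829, 0.001, -0.001, -0.56]
force: [0.4, -0.9, 1.0]
finger_gap: 0.003
gripper_force: 0.0
[ 0.56990666 -0.22302839  0.08642587]
```

View pics/p2.png

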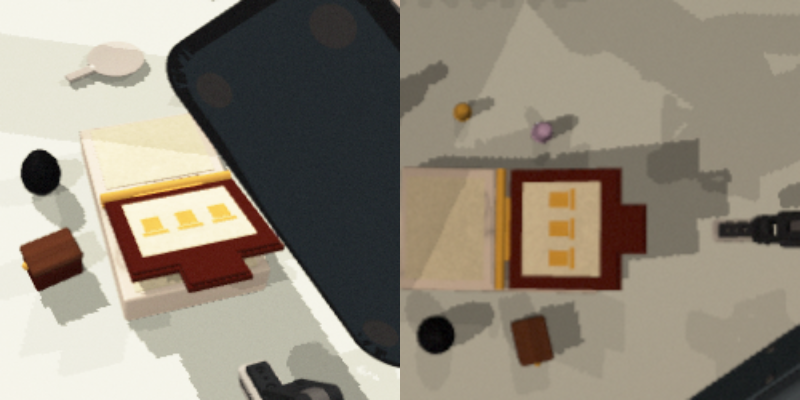

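Side view (left half): the fingers approach from the right, with the arm well above. Top view (right half): the fingertip at crop (715,228) lines up with the tab centre at crop row 228. I'll now work out the push path.

```bash
python3 -m handwheel '[[0,11,-4,0,0,0,0],[0,11,-5,0,0,0,0],[0,11,-4,0,0,0,0],[0,11,-5,0,0,0,0],[0,11,-4,0,0,0,0],[0,11,-5,0,0,0,0],[0,0,0,0,0,0,0],[0,0,0,0,0,0,0],[0,0,0,0,0,0,0],[0,0,0,0,0,0,0]]'
python3 - <<'E'
from h import *
H=np.array([-16.8,42]);h=14.5
def f(a):
    t=68 if a<105 else 68-(a-105)*63/75
    r=np.interp(a,[20,90,180],[136,112,100]);A=np.radians(a);s=abs(np.sin(np.radians(a+t)))
    return H+r*np.array([-np.cos(A),np.sin(A)])-(4+h*s)*np.array([np.sin(A),np.cos(A)]),t
p=None
for a in [20,25,30,35,40,45,50,55,60,65,70,75,80,85,90,95,100,105,110,115,120,125,130,135,140,145,150,155,160,165,170,175,180,182]:
    x,t=f(a)
    print(a,x.round(1),round(t,1),"per half:",((x-p[0])/2).round(1) if p else "",round((t-p[1])/2,1) if p else "");p=(x,t)
E
```

```text
t: 5.25
tcp_pos: [0.5702, -0.1594, 0.0594]
tool_rot: [0.829, 0.0, 0.0, -0.559]
force: [-0.1, -0.5, 0.5]
finger_gap: -0.004
gripper_force: 0.0
20 [-150.9   71.1] 68 per half:  
25 [-146.3   82. ] 68 per half: [2.3 5.4] 0.0
30 [-140.8   92.4] 68 per half: [2.8 5.2] 0.0
35 [-134.4  102.2] 68 per half: [3.2 4.9] 0.0
40 [-127.2  111.4] 68 per half: [3.6 4.6] 0.0
45 [-119.2  119.8] 68 per half: [4.  4.2] 0.0
50 [-110.5  127.5] 68 per half: [4.3 3.8] 0.0
55 [-101.2  134.3] 68 per half: [4.7 3.4] 0.0
60 [-91.3 140.2] 68 per half: [4.9 2.9] 0.0
65 [-81.  145.1] 68 per half: [5.2 2.5] 0.0
70 [-70.3 149. ] 68 per half: [5.3 2. ] 0.0
75 [-59.4 151.9] 68 per half: [5.5 1.4] 0.0
80 [-48.4 153.6] 68 per half: [5.5 0.9] 0.0
85 [-37.3 154.4] 68 per half: [5.5 0.4] 0.0
90 [-26.2 154. ] 68 per half: [ 5.5 -0.2] 0.0
95 [-15.3 153.6] 68 per half: [ 5.5 -0.2] 0.0
100 [ -4.5 152.2] 68 per half: [ 5.4 -0.7] 0.0
105 [  6.1 149.7] 68.0 per half: [ 5.3 -1.2] 0.0
110 [ 15.4 146.6] 63.8 per half: [ 4.6 -1.6] -2.1
115 [ 24.3 142.8] 59.6 per half: [ 4.4 -1.9] -2.1
120 [ 32.7 138.1] 55.4 per half: [ 4.2 -2.3] -2.1
125 [ 40.7 132.8] 51.2 per half: [ 4.  -2.7] -2.1
130 [ 48.1 126.8] 47.0 per half: [ 3.7 -3. ] -2.1
135 [ 54.9 120.2] 42.8 per half: [ 3.4 -3.3] -2.1
140 [ 61.1 113. ] 38.6 per half: [ 3.1 -3.6] -2.1
145 [ 66.6 105.4] 34.4 per half: [ 2.7 -3.8] -2.1
150 [71.2 97.5] 30.2 per half: [ 2.3 -4. ] -2.1
155 [75.1 89.5] 26.0 per half: [ 1.9 -4. ] -2.1
160 [78.2 81.3] 21.8 per half: [ 1.5 -4.1] -2.1
165 [80.5 72.9] 17.6 per half: [ 1.2 -4.2] -2.1
170 [82.1 64.4] 13.4 per half: [ 0.8 -4.3] -2.1
175 [83.  55.8] 9.2 per half: [ 0.4 -4.3] -2.1
180 [83.2 47.3] 5.0 per half: [ 0.1 -4.3] -2.1
182 [83.3 43.9] 3.3 per half: [ 0.1 -1.7] -0.8
```

```bash
python3 -m handwheel '[[0,2,3,0,0,0,0],[0,2,3,0,0,0,0],[0,2,3,0,0,0,0],[0,2,3,0,0,0,0],[0,2.5,5,0,0,0,0],[0,2.5,5,0,0,0,0],[0,3,5,0,0,0,0],[0,3,5,0,0,0,0],[0,3,5,0,0,0,0],[0,3,5,0,0,0,0]]'
python3 - <<'E'
from h import *
print(manip.sense()["tcp_pos"])
a=manip.snapshot("side")[:,:,::-1];b=manip.snapshot("top")[:,:,::-1]
cv2.imwrite("pics/p3.png",np.hstack([cv2.resize(a[130:380,220:470],(400,400)),cv2.resize(b[100:300,300:500],(400,400))]))
E
```

```text
t: 6.5
tcp_pos: [0.5701, -0.1337, 0.1017]
tool_rot: [0.829, 0.0, 0.0, -0.559]
force: [-0.4, -1.0, -0.1]
finger_gap: -0.002
gripper_force: 0.5
[ 0.57008643 -0.13366728  0.10166452]
```

View pics/p3.png

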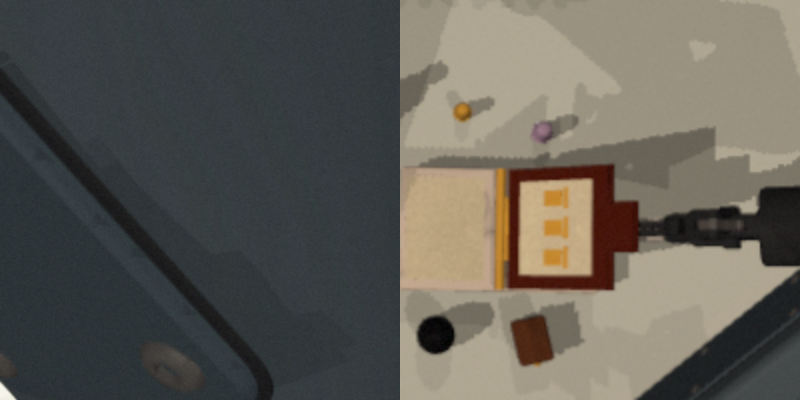

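Top view: the fingertip is under the tab. The tab edge has moved from crop col 646 to 637 as the leaf rises, and the plinth hasn't moved. The arm blocks the side view. I'll continue along the arc.

```bash
python3 -m handwheel '[[0,3.5,4.5,0,0,0,0],[0,3.5,4.5,0,0,0,0],[0,4,4,0,0,0,0],[0,4,4,0,0,0,0],[0,4.5,4,0,0,0,0],[0,4.5,4,0,0,0,0],[0,4.5,3.5,0,0,0,0],[0,4.5,3.5,0,0,0,0],[0,5,3,0,0,0,0],[0,5,3,0,0,0,0]]'
python3 -m handwheel '[[0,5,2.5,0,0,0,0],[0,5,2.5,0,0,0,0],[0,5.5,2,0,0,0,0],[0,5.5,2,0,0,0,0],[0,5.5,1.5,0,0,0,0],[0,5.5,1.5,0,0,0,0],[0,5.5,1,0,0,0,0],[0,5.5,1,0,0,0,0],[0,5.5,0,0,0,0,0],[0,5.5,0,0,0,0,0]]'
python3 - <<'E'
from h import *
print(manip.sense()["tcp_pos"])
a=manip.snapshot("side")[:,:,::-1];b=manip.snapshot("top")[:,:,::-1]
cv2.imwrite("pics/p4.png",np.hstack([cv2.resize(a,(400,250)),cv2.resize(b[130:255,250:450],(400,250))]))
E
```

```text
t: 7.85
tcp_pos: [0.5701, -0.0906, 0.1395]
tool_rot: [0.829, 0.0, 0.0, -0.559]
force: [-0.4, -0.9, 0.3]
finger_gap: 0.0
gripper_force: 0.5
t: 9.1
tcp_pos: [0.5701, -0.0365, 0.1533]
tool_rot: [0.829, 0.0, 0.0, -0.559]
force: [0.2, -1.2, 1.1]
finger_gap: -0.005
gripper_force: 0.4
[ 0.57005505 -0.03651572  0.15329447]
```

View pics/p4.png

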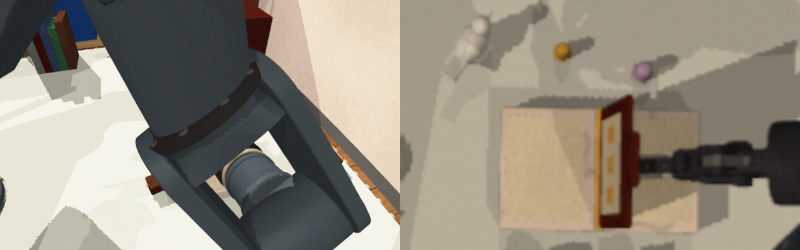

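Top view: the leaf is nearly upright (crop cols 600–640), the fingertip is on its back, and the book and ornaments are unmoved. Next I'll go past vertical while easing off the tilt.

```bash
python3 -m handwheel '[[0,5.5,0,0,0,0,0],[0,5.5,0,0,0,0,0],[0,5.5,0,0,0,0,0],[0,5.5,0,0,0,0,0],[0,5.5,-0.5,0,0,0,0],[0,5.5,-0.5,0,0,0,0],[0,5.5,-1,0,0,0,0],[0,5.5,-1,0,0,0,0],[0,4.5,-1.5,-2,0,0,0],[0,4.5,-1.5,-2,0,0,0]]'
python3 -m handwheel '[[0,4.5,-2,-2,0,0,0],[0,4.5,-2,-2,0,0,0],[0,4,-2.5,-2,0,0,0],[0,4,-2.5,-2,0,0,0],[0,4,-2.5,-2,0,0,0],[0,4,-2.5,-2,0,0,0],[0,3.5,-3,-2,0,0,0],[0,3.5,-3,-2,0,0,0],[0,3.5,-3.5,-2,0,0,0],[0,3.5,-3.5,-2,0,0,0]]'
python3 - <<'E'
from h import *
s=manip.sense();print(s["tcp_pos"],s["q"].round(2))
b=manip.snapshot("top")[:,:,::-1]
cv2.imwrite("pics/p5.png",cv2.resize(b[130:280,220:450],None,fx=2.5,fy=2.5))
E
```

```text
t: 10.45
tcp_pos: [0.57, 0.0163, 0.1471]
tool_rot: [0.849, 0.0, -0.0, -0.529]
force: [-0.7, -0.7, 0.2]
finger_gap: 0.004
gripper_force: 0.3
t: 11.7
tcp_pos: [0.5701, 0.0553, 0.1201]
tool_rot: [0.928, 0.0, 0.0, -0.374]
force: [0.1, -0.4, 0.8]
finger_gap: 0.001
gripper_force: 0.2
[0.57007471 0.05527836 0.12006975] [-0.45  0.76  1.66  0.73  1.23  0.69]
```

View pics/p5.png

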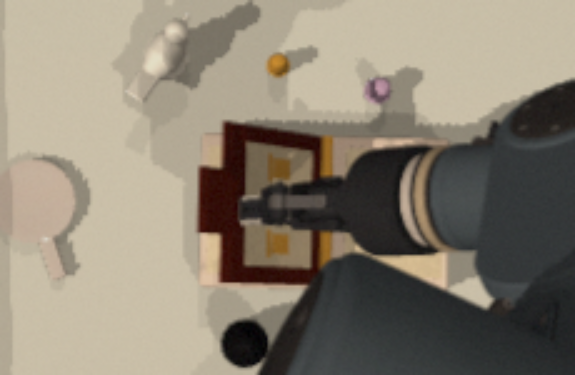

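Top view: the leaf is past vertical at about 135°, its tab at crop (205,200), with the fingertip on its back. Now I'll ease it down.

```bash
python3 -m handwheel '[[0,3,-3.5,-2,0,0,0],[0,3,-3.5,-2,0,0,0],[0,2.5,-4,-2,0,0,0],[0,2.5,-4,-2,0,0,0],[0,2.5,-4,-2,0,0,0],[0,2.5,-4,-2,0,0,0],[0,2,-4,-2,0,0,0],[0,2,-4,-2,0,0,0],[0,1.5,-4,-2,0,0,0],[0,1.5,-4,-2,0,0,0]]'
python3 -m handwheel '[[0,1,-4,-2,0,0,0],[0,1,-4,-2,0,0,0],[0,1,-4,-2,0,0,0],[0,1,-4,-2,0,0,0],[0,0.5,-4,-2,0,0,0],[0,0.5,-4,-2,0,0,0],[0,0,-3,-2,0,0,0],[0,0,-2,-2,0,0,0],[0,0,0,0,0,0,0],[0,0,0,0,0,0,0]]'
```

```text
t: 13.0
tcp_pos: [0.5701, 0.0782, 0.081]
tool_rot: [0.978, 0.0, 0.0, -0.207]
force: [0.6, -0.1, 0.8]
finger_gap: 0.001
gripper_force: 0.2
t: 14.25
tcp_pos: [0.5701, 0.0831, 0.0523]
tool_rot: [0.998, 0.0, 0.0, -0.07]
force: [0.1, 0.2, -0.4]
finger_gap: 0.002
gripper_force: 0.0
```

```bash
python3 -m handwheel '[[0,0,-1,-2,0,0,0],[0,0,-1,-2,0,0,0],[0,0,-1,-2,0,0,0],[0,0,-1,-2,0,0,0],[0,0,-1,0,0,0,0],[0,0,-0.5,0,0,0,0],[0,0,0,0,0,0,0],[0,0,0,0,0,0,0],[0,0,0,0,0,0,0],[0,0,0,0,0,0,0]]'
```

```text
t: 15.5
tcp_pos: [0.5701, 0.083, 0.0468]
tool_rot: [1.0, 0.0, 0.0, -0.0]
force: [-0.2, -0.0, 0.4]
finger_gap: 0.001
gripper_force: 0.0
```

```bash
python3 -m handwheel '[[0,0,-0.3,0,0,0,0],[0,0,-0.3,0,0,0,0],[0,0,-0.3,0,0,0,0],[0,0,-0.3,0,0,0,0],[0,0,-0.3,0,0,0,0],[0,0,0,0,0,0,0],[0,0,0,0,0,0,0],[0,0,0,0,0,0,0],[0,0,0,0,0,0,0],[0,0,0,0,0,0,0]]'
```

```text
t: 16.75
tcp_pos: [0.5701, 0.0831, 0.046]
tool_rot: [1.0, 0.0, 0.0, 0.0]
force: [-1.0, 0.1, 6.3]
finger_gap: 0.004
gripper_force: 3.0
```

The force rises to 6.3 N at z = 0.046, which is the flat height and well above the hinge friction. I'll give one small extra press, then retreat straight up and away to look.

```bash
python3 -m handwheel '[[0,0,-0.3,0,0,0,0],[0,0,-0.3,0,0,0,0],[0,0,0,0,0,0,0],[0,0,0,0,0,0,0],[0,0,3,0,0,0,0],[0,0,10,0,0,0,0],[0,0,25,0,0,0,0],[0,0,35,0,0,0,0],[0,0,40,0,0,0,0],[0,0,40,0,0,0,0]]'
python3 -m handwheel '[[-20,-40,10,0,0,0,0],[-20,-40,0,0,0,0,0],[-20,-40,0,0,0,0,0],[-20,-40,0,0,0,0,0],[-20,-40,0,0,0,0,0],[-20,-40,0,0,0,0,0],[-10,-40,0,0,0,0,0],[0,-40,0,0,0,0,0],[0,-40,0,0,0,0,0],[0,-40,0,0,0,0,0]]'
python3 - <<'E'
from h import *
b=manip.snapshot("top")[:,:,::-1];a=manip.snapshot("side")[:,:,::-1]
cv2.imwrite("pics/p6.png",np.vstack([cv2.resize(b[130:290,200:450],None,fx=2,fy=2)[:,:500],cv2.resize(a[140:340,200:450],None,fx=2,fy=1.4)[:280]]))
cv2.imwrite("pics/top6.png",b);cv2.imwrite("pics/side6.png",a)
E
```

```text
t: 18.0
tcp_pos: [0.5699, 0.0831, 0.1991]
tool_rot: [1.0, 0.0, -0.0, -0.0]
force: [1.0, 0.3, -0.6]
finger_gap: -0.003
gripper_force: 0.0
t: 19.25
tcp_pos: [0.4399, -0.3182, 0.2081]
tool_rot: [1.0, -0.0, 0.0, 0.0]
force: [-0.1, -0.4, -0.4]
finger_gap: -0.001
gripper_force: 0.0
```

View pics/p6.png

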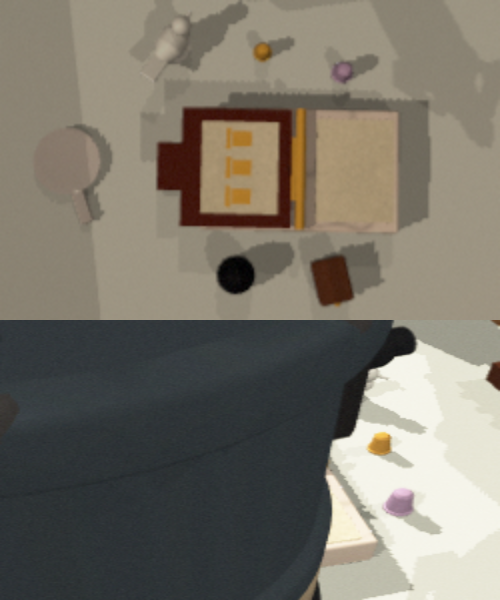

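Top view: the leaf lies on the +y side with its tab edge at crop col 157 (picture col ~278.5), and the ornaments stand where they were. I'll check both numerically.

```bash
python3 - <<'E'
from h import *
T=manip.get_calibration("top")
for z in(.046,.06): print(onz(T,(278.5,213),z), proj(T,[.574,-.0168+.15,z]))
a=cv2.imread("pics/top0.png");b=cv2.imread("pics/top6.png")
for n,(u,v,w) in dict(porc=(371,166,9),brass=(331,155,9),egg=(318,267,14),box=(366,270,16),bird=(286,150,18),rest=(235,215,30)).items():
    t=a[v-w:v+w,u-w:u+w];r=cv2.matchTemplate(b[v-w-6:v+w+6,u-w-6:u+w+6],t,5);m=cv2.minMaxLoc(r);print(n,m[3][0]-6,m[3][1]-6,round(m[1],3))
h=cv2.cvtColor(b,cv2.COLOR_BGR2HSV);m=cv2.inRange(h[180:250,343:358],(12,120,90),(35,255,255));ys,xs=np.nonzero(m);print("spine",ys.min()+180,ys.max()+180,xs.min()+343,xs.max()+343)
E
```

```text
[0.57625171 0.13279395 0.046     ] [278.29900654 214.08463991]
[0.57533834 0.13212436 0.06      ] [277.97007581 213.65372044]
porc 0 0 0.941
brass 0 0 0.96
egg 0 0 0.998
box 0 0 0.996
bird 0 0 0.925
rest 0 0 0.45
spine 184 244 345 352
```

```bash
python3 -c "
from station import manip
print(manip.sign_off())"
```

```text
the job is handed in; nothing more can be done
None
```

The leaf is turned over and lies flat on the +y side: the tab edge measured y = 0.133 m, as it should when flat. The book and ornaments show no visible shift, and the job was handed in about 19 s into the run with the robot clear.

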